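# Tip the till screen over to face the other side of the counter

### The job

The order is rung up: turn the till's screen over to the far side of the counter for payment. Its tilt is locked, so push the red-gripped lever outwards to free it, push the screen over until it is fully tipped to the far side, then push the lever back home so that the screen is locked there. Only push with the fingers: do not lift, drag or tilt the stand, leave everything else where it is, and finish clear of it all.

Things in the scene. Friction and masses are not known exactly. Their poses are not given: they have to be found in the camera images.
- stand: Black till stand, loose on rubber feet, about 2.7 kg in all: foot plate 190 mm (x) by 200 mm (y), two cheeks, a hinged screen on top, a lock lever on its right. Origin: centre of the foot's underside, on the worktop. x points from the near side (robot) to the far side of the counter, y left, z up. The screen's hinge axis lies along y, 135 mm above the worktop, over the origin.
- screen (a joint): Tilt of the till's tablet (262 mm in x, 179 in y, 8 thick; glass 32 mm above the hinge axis, centred over it). 0 = fully tipped to the near side, 24 degrees from level, far edge high; 0.42 = level; 0.84 rad = fully to the far side, at its stop, far edge low. A stiff hinge (0.3 N m) keeps any angle: about 3 N down at 110 mm from the axis moves it. With the lever home it moves only about 0.04 rad.
- far_edge (a point): Point on the glass midway across the tablet, 110 mm from its middle towards the far edge (21 mm inside that edge). It moves with the screen: at (87, 0, 209) mm in the stand's frame when the screen is at 0, (113, 0, 119) mm when it is fully tipped to the far side.
- lever (a joint): Lock lever, a cranked steel arm on the stand's right (-y), pivoted along the stand's x at (0, -105, 28) mm. 0 = home (its pin locks the screen), 0.5 rad = thrown fully outwards and down (free). Friction (0.08 N m) keeps it where it is left; about 1 N at the grip moves it. Unless the screen is within about 0.04 rad of an end of its tilt, the pin meets a tooth and the lever cannot go home.
- lever_grip (a point): Centre of the lever's red T grip, a bar 46 mm long along the stand's x and 18 mm thick. In the stand's frame: (0, -165, 135) mm when home, (0, -209, 93) mm when thrown out, on an arc of radius 123 mm about the pivot. Between the grip at home and the tablet's side edge (y = -90 mm) about 65 mm are free.
- bell: Counter bell, chrome dome on a black base, 80 mm across, 60 mm high, loose, stands behind on the right. Origin: centre of its underside. To be left alone.
- card_reader: Grey card payment terminal, 172 x 72 x 38 mm, loose, lies on the right. Origin: centre of its underside. To be left alone.
- card_box: Wooden holder with cards, 50 x 100 x 62 mm, loose, on the right. Origin: centre of its underside. To be left alone.
- bread: Slab of focaccia, 87 x 176 x 53 mm, loose, lies on the wooden cutting board on the left. Origin: centre of its underside. To be left alone.
- carton: Blue biscuit carton, 42 x 62 x 110 mm, loose, stands behind the till, the nearest of the cartons. Origin: centre of its underside. To be left alone.

How it is judged:
By the outcome, as a careful person would: the job done as asked, in the order asked, and still so for the second after the job is handed in, with the robot touching nothing.
It also fails if it takes over 59 s, if anything falls off the work surface, if the arm or the gripper's body presses on something with over 40 N, if the wrist force passes 120 N, or if a joint passes its speed limit or range.

### The arm

A 6-joint arm with a two-finger parallel gripper is mounted at the origin on a cart in front of the work surface, level with it; the furniture and walls round the work are solid. World frame = base frame: x ahead of the robot, y to its left, z up, the work surface at z = 0. Lengths are in m, angles in degrees, forces in N, time in s.
With the tool pointing down it reaches from about 0.35 to 0.875 m from the base axis. Payload 4.2 kg.
Tool frame: the origin (TCP) lies on the centre line of the jaws, within the pads' length; the fingertips stand tip_reach ahead of it and the grasp point (between the pads) is the TCP (tip_reach is the distance from the TCP to the fingertips, in m); z points along the fingers, y is the line along which they close (so a half turn about z gives the same grasp; the last joint's range is limited). The gripper opens to 87 mm and grips with 3 to 60 N. Pads are 19 mm wide; open, the fingers measure 117 mm over their backs; the gripper's body (75 mm by 190 mm) begins 51 mm behind the grasp point.
Start: joints at [-50.386, 22.042, 0.453, 0, -68.411, -14.817], TCP at [0.262, -0.567, 0.242] pointing down, gripper open.
Joint ranges: [-179.83, 179.83], [-69.29, 118.12], [-61.27, 80.66], [-181.25, 117.63], [-171.15, -9.14], [-177.46, 177.46]. Speed limits (degrees/s): [159.86, 159.86, 180, 180, 180, 180].

### API

Orientations are given as a 3x3 rotation matrix whose columns are the frame's x, y, z axes.
In Python, from station import sense, capture, finish_job, tip_reach gives the robot as it stands.
- The arm moves only by the tool arm_command, never from a script. Its argument "deltas" is a list of rows, each a list of 7 numbers: the turn, a rotation vector about the tool's x, y, z in rad, then the shift along the tool's x, y, z in cm, then the closure, from -1 (fully open) to 1 (shut), so that 0 is half open. In form: [[rx, ry, rz, dx, dy, dz, hand], ...]. A call has 1 to 8 rows; each row is the pose to reach, as a shift and turn from the pose commanded when the call began, along the tool's axes at that moment; what a row does not reach only later rows make up. A row lasts 1/12 s, in which the tool goes at most 41.7 mm and 7.16 degrees, less where a joint would pass 70% of its speed; a pose out of reach is approached as far as the arm can. A call with a gripper value outside its range is refused whole. The fingers move at their own pace and stop on an object; the grip force is fixed at half the most. Time passes only in rows, so rows that repeat a pose let the fingers close. It gives the time, the measured TCP pose, the force, the opening and the grip force at its end, in the units of the state.
- sense(): the state, without advancing time (a new reading comes with each control period).
- capture(name): name is "scene" or "top" or "wrist"; returns a dict with "pixels" (384x512x3 uint8, blue, green, red), "fovy" (degrees; the focal length in pixels is half the picture's height over the tangent of half this angle, whatever the lens; pixels are square), "cx", "cy" (the principal point, pixels), "rvec" (rotation vector, rad) and "tvec" (3), from world to camera coordinates, as OpenCV has them. Camera axes: x right, y down, z forward; pixel columns grow to the right and rows downward; lengths in m; the calibration is good to about 2 mm. A picture is of the moment at which its call begins. There is no depth.
- finish_job(): hands the job in; it is judged then, once.
The state is a dict: "time_s": time; "joints": joint angles; "joint_velocities": joint speeds; "effort": joint torques, N m; "tcp_pos": TCP position; "ee_rot": TCP orientation; "wrist_force": force on the tool from outside, world axes, zero at the start; "moment": the same for the moment, N m; "gripper_width": opening from 0.0 (shut) to 1.0 (fully open); "gripper_force": force on a finger pad.
Only numpy, scipy, OpenCV 4.12 (cv2) and the standard library are available. Lean on these libraries where they do the work, as an engineer would, in place of code of your own. Each camera call takes 0.05 s, during which the arm holds its last target. There are 200 camera calls.

## Working session

There is one attempt and no reset: what is moved stays moved. The work goes in short steps, Python scripts to look and compute and a tool call to move; the robot and the scene stay as the last step left them, time stands still between calls to the robot, and variables do not carry over. Pictures are saved under pics/ and viewed, at most 10 in all, crops included, and the job is handed in when it is done.

Besides the shell and the picture viewer there is one more tool, called by a JSON object that holds its "method" and its "body", one argument or row to a line. arm_command: Moves the arm, as the interface text tells. Its arguments: {"type":"object","properties":{"deltas":{"type":"array"}},"required":["deltas"]}

```bash
mkdir -p pics
cat > h.py <<'E'
import numpy as np, cv2
from station import sense, capture, finish_job, tip_reach
def cam(c):
    f=192/np.tan(np.radians(c['fovy'])/2)
    return np.array([[f,0,c['cx']],[0,f,c['cy']],[0,0,1]]),np.array(c['rvec'],float),np.array(c['tvec'],float)
def ray(c,u,v):
    K,r,t=cam(c);R=cv2.Rodrigues(r)[0]
    return -R.T@t, R.T@np.linalg.solve(K,[u,v,1.])
def plane(c,u,v,z):
    o,d=ray(c,u,v);return o+d*(z-o[2])/d[2]
def proj(c,P):
    K,r,t=cam(c);return cv2.projectPoints(np.array(P,float).reshape(-1,3),r,t,K,None)[0].reshape(-1,2)
def tri(c1,p1,c2,p2):
    o1,d1=ray(c1,*p1);o2,d2=ray(c2,*p2)
    s=np.linalg.lstsq(np.c_[d1,-d2],o2-o1,rcond=None)[0]
    a=o1+s[0]*d1;b=o2+s[1]*d2;return (a+b)/2,np.linalg.norm(a-b)
E
python3 - <<'E'
from h import *
s=sense();print(s['tcp_pos'],s['ee_rot'],tip_reach,s['gripper_width'])
for n in('scene','top'):
    c=capture(n);cv2.imwrite(f'pics/{n}0.png',c['pixels']);print(n,ray(c,256,192))
    p=c['pixels'];h=cv2.cvtColor(p,cv2.COLOR_BGR2HSV)
    m=(((h[...,0]<8)|(h[...,0]>172))&(h[...,1]>140)&(h[...,2]>60)).astype('uint8')
    N,_,st,ce=cv2.connectedComponentsWithStats(m)
    for i in range(1,N):
        if st[i,4]>15:print(st[i],ce[i])
E
```

```text
[ 0.26190304 -0.56684788  0.2404548 ] [[-9.07885914e-01 -4.19216115e-01 -1.00792004e-03]
 [-4.19217318e-01  9.07883778e-01  1.97123998e-03]
 [ 8.86986866e-05  2.21219855e-03 -9.99997549e-01]] 0.019 0.9999582137562545
scene (array([-0.49385306, -0.52077725,  1.20902236]), array([ 0.67796299,  0.3077811 , -0.66762359]))
[293 204   6  11  50] [295.84 209.24]
[475 204   9   7  50] [479.04 206.68]
[461 245  51  43 841] [481.22829964 268.52794293]
[462 287  12  19 162] [467.56790123 294.9691358 ]
[463 316  49  31 399] [486.61904762 332.97493734]
top (array([ 0.20943544, -0.05842623,  1.88319236]), array([ 0.20199193,  0.01992604, -0.97924061]))
[297 108  14  11 116] [303.76724138 113.18965517]
[236 127  15  12 155] [243.16774194 132.34193548]
[272 133  16  15 181] [279.64640884 140.07734807]
[448 154  11  19 130] [452.8        161.28461538]
[465 154  47  15 233] [485.21030043 158.78111588]
[444 182  14  63 557] [449.3464991 217.1454219]
[297 190   6  12  49] [299.7755102 195.3877551]
[463 215  49  23 525] [486.11619048 228.99238095]
[450 252  62  12 411] [480.81995134 257.65206813]
```

View pics/scene0.png

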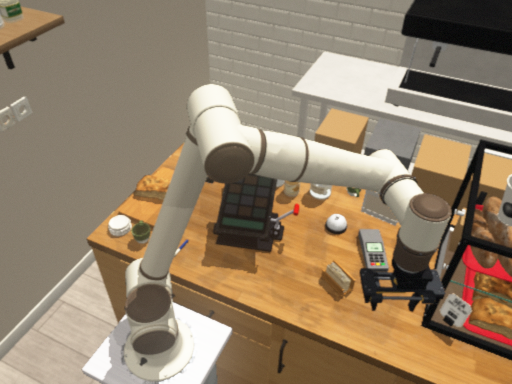

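View pics/top0.png

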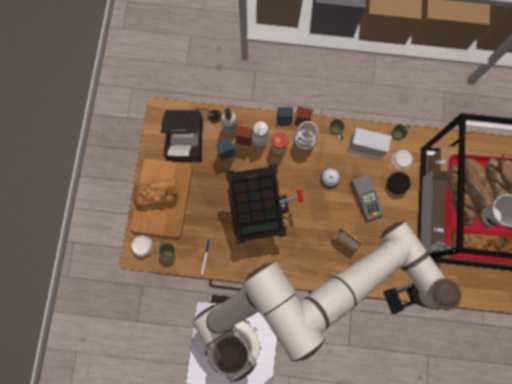

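The scene view shows the till at about (245,210) with the red grip at (296,209). In the top view the tablet is at about (256,203), the grip at (300,195), the bell at (331,178), the reader at (368,198) and the card box at (347,241).

Run:
```python
from h import *
a=capture('scene');b=capture('top')
g,e=tri(a,(295.8,209.2),b,(299.8,195.4));print('grip',g,e)
c1=cv2.resize(a['pixels'][160:270,200:320],None,fx=4.5,fy=4.5,interpolation=2)
c2=cv2.resize(b['pixels'][150:260,215:325],None,fx=5,fy=5,interpolation=2)
H=min(c1.shape[0],c2.shape[0])
cv2.imwrite('pics/a.png',c2);
h=cv2.cvtColor(b['pixels'],cv2.COLOR_BGR2HSV)
m=(b['pixels'].max(2)<75).astype('uint8');m[:, :220]=0;m[:,295:]=0;m[:150]=0;m[255:]=0
cs=max(cv2.findContours(m,0,2)[0],key=cv2.contourArea)
print(cv2.minAreaRect(cs),cv2.approxPolyDP(cs,6,True)[:,0])
for n,p,z in(('bell',(331,178),.03),('reader',(368,198),.038),('box',(347,241),.06),('carton',(226,149),.11)):print(n,plane(b,*p,z))
```

```text
grip [ 0.57488422 -0.18680987  0.13752098] 0.0005929800807029275
((252.47463989257812, 203.98074340820312), (74.4924087524414, 68.14209747314453), 82.23483276367188) [[275 164]
 [226 170]
 [231 218]
 [220 218]
 [232 224]
 [236 243]
 [285 234]
 [287 205]
 [280 206]
 [285 196]
 [277 193]]
bell [ 0.68228471 -0.31257295  0.03      ]
reader [ 0.61570896 -0.46317141  0.038     ]
box [ 0.43434881 -0.38878329  0.06      ]
carton [0.73130475 0.11225978 0.11      ]
```

View pics/a.png

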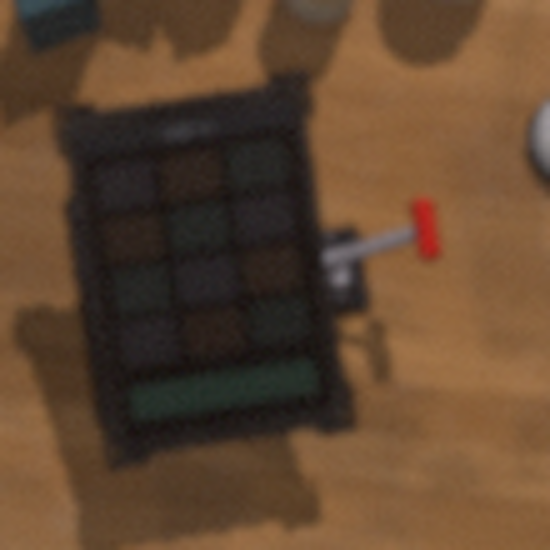

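The crop shows the tablet corners in the top image at about (228,172), (276,165), (285,235) and (238,243), and the grip at (300,195).

```bash
cat >> h.py <<'E'
def fit(b,g):
    q=[(228,172.4),(276,165),(285,235),(238,243)];L=np.array([[.107,.0895],[.107,-.0895],[-.133,-.0895],[-.133,.0895],[0,-.165]])
    W=[plane(b,*p,z)[:2] for p,z in zip(q,(.217,.217,.111,.111))]+[g[:2]]
    W=np.array(W);lc=L-L.mean(0);wc=W-W.mean(0)
    yaw=np.arctan2((lc[:,0]*wc[:,1]-lc[:,1]*wc[:,0]).sum(),(lc*wc).sum())
    R=np.array([[np.cos(yaw),-np.sin(yaw)],[np.sin(yaw),np.cos(yaw)]])
    t=W.mean(0)-R@L.mean(0);return yaw,R,t,W-(L@R.T+t)
E
python3 - <<'E'
from h import *
b=capture('top')
y,R,t,e=fit(b,np.array([.575,-.187,.1375]));print(np.degrees(y),t,e)
for p in((0,-.165),(0,-.209),(.087,0),(.113,0),(0,-.09),(0,-.13)):print(p,R@p+t)
E
```

```text
15.158852252054096 [ 0.5311429  -0.02825245] [[ 0.00245277 -0.00230409]
 [ 0.00256159  0.00138947]
 [-0.00169557  0.00133513]
 [-0.00402904 -0.00093171]
 [ 0.00071025  0.0005112 ]]
(0, -0.165) [ 0.57428975 -0.1875112 ]
(0, -0.209) [ 0.58579558 -0.2299802 ]
(0.087, 0) [ 0.61511569 -0.00550229]
(0.113, 0) [0.64021101 0.0012966 ]
(0, -0.09) [ 0.55467755 -0.11512086]
(0, -0.13) [ 0.56513739 -0.15372904]
```

```bash
cat >> h.py <<'E'
from scipy.spatial.transform import Rotation as Ro
YAW=np.radians(15.2);T0=np.array([.5311,-.0283,0])
SX=np.array([np.cos(YAW),np.sin(YAW),0]);SY=np.array([-np.sin(YAW),np.cos(YAW),0]);UP=np.array([0,0,1.])
S=np.c_[SX,SY,UP]
def rot(th):
    s,c=np.sin(np.radians(th)),np.cos(np.radians(th));return np.c_[-s*UP-c*SY,-SX,s*SY-c*UP]
def show():
    s=sense();R=np.array(s['ee_rot']);tip=np.array(s['tcp_pos'])+R[:,2]*tip_reach
    print('t',round(s['time_s'],2),'tip stand mm',np.round(S.T@(tip-T0)*1e3,1),'F stand',np.round(S.T@np.array(s['wrist_force']),1),'w',round(s['gripper_width'],2),'j',np.round(s['joints']));return s,R
def plan(tips,th):
    "tips: stand-frame fingertip mm -> deltas"
    s,R=show();p=np.array(s['tcp_pos'])
    G=rot(th)
    for q in tips:
        w=T0+S@(np.array(q)/1e3)-G[:,2]*tip_reach
        print(q,np.round(Ro.from_matrix(R.T@G).as_rotvec(),3),np.round(R.T@(w-p)*100,2))
E
python3 - <<'E'
from h import *
plan([(0,-150,300)],35)
E
```

```text
t 0.25 tip stand mm [-400.9 -449.4  222. ] F stand [-0.1  0.3  0.2] w 1.0 j [-50.  22.   0.  -0. -68. -15.]
(0, -150, 300) [-0.427 -0.505 -1.357] [-44.34  21.78  -7.43]
```

{"method": "arm_command", "body": {
  "deltas": [
    [-0.43,-0.5,-1.36,-22,11,-7.4,1],
    [-0.43,-0.5,-1.36,-44.3,21.8,-7.4,1],
    [-0.43,-0.5,-1.36,-44.3,21.8,-7.4,1],
    [-0.43,-0.5,-1.36,-44.3,21.8,-7.4,1],
    [-0.43,-0.5,-1.36,-44.3,21.8,-7.4,1],
    [-0.43,-0.5,-1.36,-44.3,21.8,-7.4,1],
    [-0.43,-0.5,-1.36,-44.3,21.8,-7.4,1],
    [-0.43,-0.5,-1.36,-44.3,21.8,-7.4,1]
  ]
}}

```text
time_s: 0.92
tcp_pos: [0.4699, -0.3101, 0.2937]
ee_rot: [[-0.22, -0.976, -0.013], [-0.891, 0.195, 0.411], [-0.398, 0.101, -0.912]]
wrist_force: [0.3, -0.5, 0.8]
gripper_width: 0.48
gripper_force: 0.0
```

Run:
```python
from h import *
plan([(0,-150,300)],35)
```

```text
t 0.92 tip stand mm [-131.2 -248.3  276.3] F stand [ 0.2 -0.6  0.8] w 0.48 j [-29.  22.  13. -21. -93.  17.]
(0, -150, 300) [-0.139 -0.172 -0.453] [-14.41  -7.4    3.07]
```

{"method": "arm_command", "body": {
  "deltas": [
    [-0.14,-0.17,-0.45,-14.4,-7.4,3.1,1],
    [-0.14,-0.17,-0.45,-14.4,-7.4,3.1,1],
    [-0.14,-0.17,-0.45,-14.4,-7.4,3.1,1],
    [-0.14,-0.17,-0.45,-14.4,-7.4,3.1,1],
    [-0.14,-0.17,-0.45,-14.4,-7.4,3.1,1],
    [-0.14,-0.17,-0.45,-14.4,-7.4,3.1,1],
    [-0.14,-0.17,-0.45,-14.4,-7.4,3.1,1],
    [-0.14,-0.17,-0.45,-14.4,-7.4,3.1,1]
  ]
}}

```text
time_s: 1.58
tcp_pos: [0.5725, -0.1864, 0.3143]
ee_rot: [[0.206, -0.967, -0.149], [-0.795, -0.254, 0.551], [-0.571, 0.005, -0.821]]
wrist_force: [-0.0, 0.6, -0.0]
gripper_width: 0.006
gripper_force: 0.0
```

Run:
```python
from h import *
plan([(0,-150,300),(0,-150,190),(0,-126,120)],35)
c=capture('wrist');cv2.imwrite('pics/w1.png',c['pixels'])
```

```text
t 1.58 tip stand mm [  -1.5 -152.6  298.7] F stand [ 0.1  0.6 -0. ] w 0.01 j [ -18.   29.   26.  -30. -105.   29.]
(0, -150, 300) [-0.001 -0.003 -0.01 ] [-0.28 -0.15  0.04]
(0, -150, 190) [-0.001 -0.003 -0.01 ] [ 6.   -0.2   9.07]
(0, -126, 120) [-0.001 -0.003 -0.01 ] [ 8.02 -0.21 16.19]
```

View pics/w1.png

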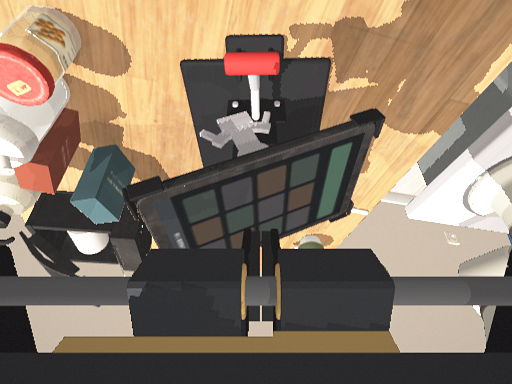

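The wrist view shows the grip at about (252,64) and the closed fingertips at about (261,240). The fingers are clear of the tablet and lined up with the grip.

Run:
```python
from h import *
plan([(0,-140,220),(0,-129,139),(0,-139.5,131),(0,-153,122),(0,-164.5,113),(0,-175,102),(0,-183.5,89)],35)
```

```text
t 1.63 tip stand mm [  -1.6 -152.7  298.9] F stand [-0.2 -0.6  0.1] w 0.01 j [ -18.   29.   26.  -30. -105.   29.]
(0, -140, 220) [-0.001 -0.004 -0.01 ] [ 3.46 -0.19  7.21]
(0, -129, 139) [-0.001 -0.004 -0.01 ] [ 7.18 -0.22 14.48]
(0, -139.5, 131) [-0.001 -0.004 -0.01 ] [ 8.5  -0.23 14.54]
(0, -153, 122) [-0.001 -0.004 -0.01 ] [10.12 -0.25 14.51]
(0, -164.5, 113) [-0.001 -0.004 -0.01 ] [11.58 -0.26 14.59]
(0, -175, 102) [-0.001 -0.004 -0.01 ] [13.07 -0.27 14.9 ]
(0, -183.5, 89) [-0.001 -0.004 -0.01 ] [14.51 -0.29 15.48]
```

{"method": "arm_command", "body": {
  "deltas": [
    [0,0,-0.01,2,-0.1,4,1],
    [0,0,-0.01,3.5,-0.2,7.2,1],
    [0,0,-0.01,5.3,-0.2,11,1],
    [0,0,-0.01,7.2,-0.2,14.5,1],
    [0,0,-0.01,7.2,-0.2,14.5,1],
    [0,0,-0.01,7.9,-0.2,14.5,1],
    [0,0,-0.01,8.5,-0.2,14.5,1],
    [0,0,-0.01,8.5,-0.2,14.5,1]
  ]
}}

```text
time_s: 2.3
tcp_pos: [0.5724, -0.1751, 0.1488]
ee_rot: [[0.218, -0.965, -0.145], [-0.793, -0.262, 0.549], [-0.568, -0.005, -0.823]]
wrist_force: [0.3, -0.5, 0.3]
gripper_width: 0.006
gripper_force: 0.0
```

Run:
```python
from h import *
plan([(0,-139.5,131),(0,-153,122),(0,-164.5,113),(0,-175,102),(0,-183.5,89)],35)
```

```text
t 2.3 tip stand mm [   1.5 -141.7  133.2] F stand [ 0.2 -0.5  0.3] w 0.01 j [-17.  35.  12. -29. -87.  39.]
(0, -139.5, 131) [-0.004 -0.007  0.003] [-0.04  0.14  0.3 ]
(0, -153, 122) [-0.004 -0.007  0.003] [1.58 0.15 0.28]
(0, -164.5, 113) [-0.004 -0.007  0.003] [3.04 0.15 0.36]
(0, -175, 102) [-0.004 -0.007  0.003] [4.53 0.16 0.67]
(0, -183.5, 89) [-0.004 -0.007  0.003] [5.96 0.16 1.26]
```

No contact yet. I'll push along the arc at a moderate speed.

{"method": "arm_command", "body": {
  "deltas": [
    [0,0,0,0.8,0.1,0.3,1],
    [0,0,0,1.6,0.1,0.3,1],
    [0,0,0,2.3,0.1,0.3,1],
    [0,0,0,3.0,0.1,0.4,1],
    [0,0,0,3.8,0.1,0.5,1],
    [0,0,0,4.5,0.1,0.7,1],
    [0,0,0,5.2,0.1,1.0,1],
    [0,0,0,5.6,0.1,1.1,1]
  ]
}}

```text
time_s: 2.97
tcp_pos: [0.5802, -0.21, 0.1083]
ee_rot: [[0.219, -0.964, -0.152], [-0.788, -0.267, 0.555], [-0.576, -0.002, -0.818]]
wrist_force: [-3.1, 6.5, 18.9]
gripper_width: 0.006
gripper_force: 10.0
```

Run:
```python
from h import *
plan([(0,-183.5,89),(0,-186,86)],35)
```

```text
t 2.97 tip stand mm [  -0.2 -177.2   92.8] F stand [-1.3  7.  18.9] w 0.01 j [-19.  40.  15. -28. -87.  42.]
(0, -183.5, 89) [0.001 0.003 0.005] [ 0.72 -0.02 -0.05]
(0, -186, 86) [0.001 0.003 0.005] [ 1.1  -0.02  0.05]
```

{"method": "arm_command", "body": {
  "deltas": [
    [0,0,0,-1,0,0,1],
    [0,0,0,-2,0,0,1],
    [0,0,0,-3,0,-3,1],
    [0,0,0,-3,0,-7,1],
    [0,0,0,-3,0,-11,1],
    [0,0,0,-3,0,-15,1],
    [0,0,0,-3,0,-15,1],
    [0,0,0,-3,0,-15,1]
  ]
}}

```text
time_s: 3.63
tcp_pos: [0.5971, -0.2715, 0.2471]
ee_rot: [[0.218, -0.965, -0.145], [-0.793, -0.262, 0.55], [-0.569, -0.005, -0.822]]
wrist_force: [0.3, 0.3, -1.3]
gripper_width: 0.001
gripper_force: 0.0
```

```bash
cat >> h.py <<'E'
def red(c,box):
    h=cv2.cvtColor(c['pixels'],cv2.COLOR_BGR2HSV)
    m=(((h[...,0]<8)|(h[...,0]>172))&(h[...,1]>140)&(h[...,2]>60)).astype('uint8')
    N,_,st,ce=cv2.connectedComponentsWithStats(m);x0,y0,x1,y1=box
    return [(st[i].tolist(),np.round(ce[i],1)) for i in range(1,N) if st[i,4]>10 and x0<ce[i][0]<x1 and y0<ce[i][1]<y1]
E
python3 - <<'E'
from h import *
show()
a=capture('scene');b=capture('top')
print(red(a,(270,180,330,240)),red(b,(280,170,330,220)))
print('home',proj(a,T0+S@[0,-.165,.135]),proj(b,T0+S@[0,-.165,.135]))
print('out',proj(a,T0+S@[0,-.209,.093]),proj(b,T0+S@[0,-.209,.093]))
cv2.imwrite('pics/b.png',np.hstack([cv2.resize(c['pixels'][150:260,y:y+110],None,fx=3.6,fy=3.6,interpolation=2) for c,y in((a,210),(b,215))]))
E
```

```text
t 3.63 tip stand mm [  -0.  -241.2  231.5] F stand [ 0.4  0.2 -1.3] w 0.0 j [ -23.   38.   31.  -28. -105.   37.]
[([304, 213, 6, 12, 50], array([306.8, 218.7]))] []
home [[295.97046383 209.87928231]] [[299.84131391 195.71745115]]
out [[307.66820467 220.23518546]] [[310.12972147 196.14467725]]
```

View pics/b.png

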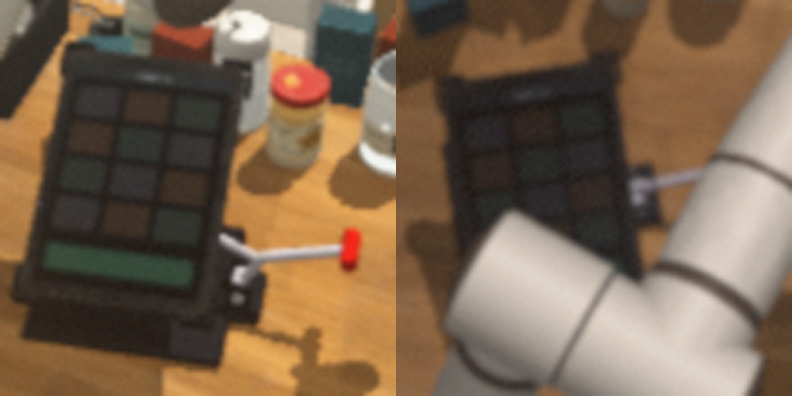

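The left half shows the lever thrown out, with the grip at (307,219) against a predicted (307.5,219.5) for fully out. The stand has not moved. Next is the screen.

Run:
```python
from h import *
plan([(0,-200,310),(87,0,310),(87,0,260)],0)
```

```text
t 3.73 tip stand mm [  -0.7 -238.9  228.7] F stand [ 0.7 -0.3 -0.4] w 0.01 j [ -23.   38.   31.  -28. -105.   37.]
(0, -200, 310) [0.001 0.61  0.001] [-8.94 -0.07 -4.09]
(87, 0, 310) [0.001 0.61  0.001] [-25.32  -8.79   7.37]
(87, 0, 260) [0.001 0.61  0.001] [-22.46  -8.79  11.46]
```

{"method": "arm_command", "body": {
  "deltas": [
    [0,0.1,0,-4,0,-2,1],
    [0,0.2,0,-7,0,-4,1],
    [0,0.3,0,-10,-1,-4,1],
    [0,0.4,0,-13.5,-2.5,-1.5,1],
    [0,0.5,0,-17,-4.5,1.5,1],
    [0,0.61,0,-21,-6.5,4,1],
    [0,0.61,0,-25,-8.8,7.4,1],
    [0,0.61,0,-25.3,-8.8,7.4,1]
  ]
}}

```text
time_s: 4.4
tcp_pos: [0.613, -0.0018, 0.3273]
ee_rot: [[0.268, -0.964, -0.003], [-0.964, -0.268, -0.003], [0.002, 0.004, -1.0]]
wrist_force: [1.1, -0.2, -0.5]
gripper_width: 0.003
gripper_force: 0.0
```

Run:
```python
from h import *
def arc(a): # tilt a from 0..0.84
    r=np.hypot(87.5,74);p=np.arctan2(74,87.5)-a;return (round(r*np.cos(p),1),0,round(135+r*np.sin(p),1))
plan([(87,0,235),(87,0,216)]+[arc(a) for a in(.12,.24,.36,.48,.6,.72,.84)],0)
```

```text
t 4.4 tip stand mm [ 85.9   4.1 308.3] F stand [ 1.  -0.5 -0.5] w 0.0 j [ 15.  18.   7.   0. -79.   1.]
(87, 0, 235) [ 0.004 -0.002  0.006] [ 0.4  -0.13  7.33]
(87, 0, 216) [ 0.004 -0.002  0.006] [ 0.39 -0.13  9.23]
(np.float64(95.7), 0, np.float64(198.0)) [ 0.004 -0.002  0.006] [ 0.39 -1.01 11.03]
(np.float64(102.6), 0, np.float64(186.1)) [ 0.004 -0.002  0.006] [ 0.39 -1.7  12.22]
(np.float64(108.0), 0, np.float64(173.4)) [ 0.004 -0.002  0.006] [ 0.4  -2.25 13.49]
(np.float64(111.8), 0, np.float64(160.2)) [ 0.004 -0.002  0.006] [ 0.4  -2.63 14.81]
(np.float64(114.0), 0, np.float64(146.7)) [ 0.004 -0.002  0.006] [ 0.39 -2.86 16.15]
(np.float64(114.6), 0, np.float64(132.9)) [ 0.004 -0.002  0.006] [ 0.39 -2.92 17.53]
(np.float64(113.5), 0, np.float64(119.2)) [ 0.004 -0.002  0.006] [ 0.39 -2.82 18.9 ]
```

{"method": "arm_command", "body": {
  "deltas": [
    [0,0,0,0.4,-0.1,4,1],
    [0,0,0,0.4,-0.1,7.3,1],
    [0,0,0,0.4,-0.1,8.3,1],
    [0,0,0,0.4,-0.1,9.2,1],
    [0,0,0,0.4,-0.6,10.1,1],
    [0,0,0,0.4,-1.0,11,1],
    [0,0,0,0.4,-1.4,11.6,1],
    [0,0,0,0.4,-1.7,12.2,1]
  ]
}}

```text
time_s: 5.07
tcp_pos: [0.6343, -0.0056, 0.2085]
ee_rot: [[0.263, -0.965, 0.004], [-0.965, -0.263, -0.001], [0.002, -0.004, -1.0]]
wrist_force: [-2.0, 0.8, 2.3]
gripper_width: 0.009
gripper_force: 1.5
```

Run:
```python
from h import *
plan([(108,0,173.4),(111.8,0,160),(114,0,147),(114.6,0,133),(113.5,0,126)],0)
```

```text
t 5.07 tip stand mm [105.6  -5.2 189.5] F stand [-1.7  1.3  2.3] w 0.01 j [ 14.  24.  -1.   0. -64.   1.]
(108, 0, 173.4) [-0.004 -0.002  0.001] [-0.51 -0.24  1.61]
(111.8, 0, 160) [-0.004 -0.002  0.001] [-0.52 -0.62  2.95]
(114, 0, 147) [-0.004 -0.002  0.001] [-0.52 -0.83  4.25]
(114.6, 0, 133) [-0.004 -0.002  0.001] [-0.52 -0.89  5.65]
(113.5, 0, 126) [-0.004 -0.002  0.001] [-0.53 -0.77  6.35]
```

Force is only 2–3 N, so the screen is moving and the lock is free. Continue.

{"method": "arm_command", "body": {
  "deltas": [
    [0,0,0,0,-0.1,0.8,1],
    [0,0,0,0,-0.2,1.6,1],
    [0,0,0,0,-0.4,2.3,1],
    [0,0,0,0,-0.6,3,1],
    [0,0,0,0,-0.7,3.7,1],
    [0,0,0,0,-0.8,4.4,1],
    [0,0,0,0,-0.8,5.0,1],
    [0,0,0,0,-0.8,5.6,1]
  ]
}}

```text
time_s: 5.73
tcp_pos: [0.6411, -0.0035, 0.1509]
ee_rot: [[0.263, -0.965, 0.002], [-0.965, -0.263, -0.002], [0.002, -0.002, -1.0]]
wrist_force: [4.6, 0.6, 2.8]
gripper_width: 0.004
gripper_force: 1.9
```

Run:
```python
from h import *
plan([(113.5,0,126)],0)
```

```text
t 5.73 tip stand mm [112.7  -5.  131.9] F stand [ 4.6 -0.6  2.8] w 0.0 j [ 14.  28.  -4.   0. -58.   1.]
(113.5, 0, 126) [-0.002 -0.002  0.001] [-0.49 -0.08  0.59]
```

{"method": "arm_command", "body": {
  "deltas": [
    [0,0,0,0,0,0.3,1],
    [0,0,0,0,0,0.6,1],
    [0,0,0,0,0,0.7,1],
    [0,0,0,0,0,0.8,1]
  ]
}}

```text
time_s: 6.07
tcp_pos: [0.6403, -0.0037, 0.1447]
ee_rot: [[0.264, -0.965, 0.0], [-0.965, -0.264, -0.002], [0.002, 0.0, -1.0]]
wrist_force: [-2.0, 2.6, 10.6]
gripper_width: 0.005
gripper_force: 4.9
```

Run:
```python
from h import *
show()
```

```text
t 6.07 tip stand mm [111.8  -4.9 125.7] F stand [-1.3  3.  10.6] w 0.0 j [ 14.  28.  -5.   0. -57.   1.]
```

Force is 10 N at the predicted stop height. I'll press 2 mm more, then retreat straight up.

{"method": "arm_command", "body": {
  "deltas": [
    [0,0,0,0,0,0.2,1],
    [0,0,0,0,0,0.2,1],
    [0,0,0,0,0,-2,1],
    [0,0,0,0,0,-6,1],
    [0,0,0,0,0,-10,1],
    [0,0,0,0,0,-14,1],
    [0,0,0,0,0,-17,1],
    [0,0,0,0,0,-17,1]
  ]
}}

```text
time_s: 6.73
tcp_pos: [0.6414, -0.0037, 0.3208]
ee_rot: [[0.264, -0.965, 0.011], [-0.965, -0.264, -0.001], [0.004, -0.01, -1.0]]
wrist_force: [-0.5, -0.5, 1.5]
gripper_width: 0.004
gripper_force: 0.0
```

Run:
```python
from h import *
plan([(0,-200,310),(0,-320,260)],35)
```

```text
t 6.73 tip stand mm [113.1  -5.2 301.8] F stand [-0.6 -0.3  1.5] w 0.0 j [ 14.  21.  10.   0. -79.   1.]
(0, -200, 310) [-0.009 -0.615  0.004] [20.56 11.31 -0.5 ]
(0, -320, 260) [-0.009 -0.615  0.004] [32.54 11.38  4.55]
```

{"method": "arm_command", "body": {
  "deltas": [
    [0,-0.1,0,3,1.7,0,1],
    [0,-0.2,0,7,4,0,1],
    [0,-0.3,0,11,6,0,1],
    [0,-0.4,0,15,8,0,1],
    [0,-0.5,0,19,10,0,1],
    [0,-0.61,0,23,11.3,1,1],
    [0,-0.61,0,27,11.3,2.5,1],
    [0,-0.61,0,30.5,11.4,4.5,1]
  ]
}}

```text
time_s: 7.4
tcp_pos: [0.6061, -0.3195, 0.2736]
ee_rot: [[0.212, -0.966, -0.151], [-0.79, -0.26, 0.555], [-0.575, 0.002, -0.818]]
wrist_force: [0.6, -0.3, 0.3]
gripper_width: 0.005
gripper_force: 0.0
```

Run:
```python
from h import *
plan([(0,-300,220),(0,-285,140),(0,-228,57.7)],35)
c=capture('wrist');cv2.imwrite('pics/w2.png',c['pixels'])
a=capture('scene');b=capture('top');print(red(a,(270,180,330,240)),red(b,(280,170,330,220)))
```

```text
t 7.4 tip stand mm [  -4.  -289.8  258. ] F stand [ 0.5 -0.5  0.3] w 0.01 j [ -26.   41.   41.  -28. -112.   36.]
(0, -300, 220) [ 0.     0.001 -0.003] [ 3.02 -0.4   2.53]
(0, -285, 140) [ 0.     0.001 -0.003] [ 6.39 -0.41  9.93]
(0, -228, 57.7) [ 0.     0.001 -0.003] [ 6.46 -0.42 19.94]
[([304, 214, 6, 11, 51], array([306.9, 219. ]))] [([307, 190, 5, 11, 40], array([309. , 194.5]))]
```

View pics/w2.png

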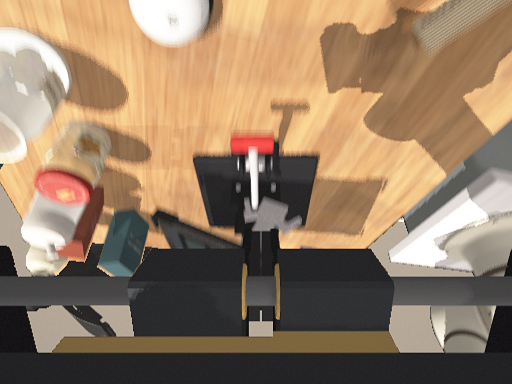

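The wrist view shows the grip at (252,145), centred on the fingers, with the bell well aside at (170,15). The screen is tipped to the far side.

{"method": "arm_command", "body": {
  "deltas": [
    [0,0,0,3,-0.4,2.5,1],
    [0,0,0,4.7,-0.4,6,1],
    [0,0,0,6.4,-0.4,10,1],
    [0,0,0,6.5,-0.4,13,1],
    [0,0,0,6.5,-0.4,16,1],
    [0,0,0,6.5,-0.4,18.5,1],
    [0,0,0,6.5,-0.4,20,1],
    [0,0,0,6.5,-0.4,20,1]
  ]
}}

```text
time_s: 8.22
tcp_pos: [0.594, -0.2513, 0.0719]
ee_rot: [[0.215, -0.964, -0.157], [-0.788, -0.266, 0.555], [-0.577, 0.004, -0.817]]
wrist_force: [-0.5, 0.4, -0.5]
gripper_width: 0.009
gripper_force: 0.0
```

Run:
```python
from h import *
a=capture('scene');b=capture('top')
g,e=tri(a,(306.9,219),b,(309,194.5));print('grip stand',S.T@(g-T0)*1e3,e)
P=[]
for q in(.5,.4,.3,.2,.1,0):
    p=np.arctan2(107,-60)+q
    gr=np.array([-105,28])+122.7*np.array([np.cos(p),np.sin(p)])
    P.append((0,)+tuple(np.round(gr+np.array([-.82,-.57])*20+np.array([10.3,-14.8]),1)))
plan(P,35)
```

```text
grip stand [   7.26870502 -205.95586395   91.31503837] 0.0002815147746871362
t 8.32 tip stand mm [   3.5 -224.9   59.4] F stand [-0.1 -0.6  1.4] w 0.01 j [-22.  45.  19. -27. -87.  44.]
(0, np.float64(-215.1), np.float64(66.9)) [ 0.001 -0.003  0.003] [-1.23  0.35 -0.06]
(0, np.float64(-208.1), np.float64(77.0)) [ 0.001 -0.003  0.003] [-2.38  0.35 -0.49]
(0, np.float64(-200.1), np.float64(86.3)) [ 0.001 -0.003  0.003] [-3.57  0.34 -0.79]
(0, np.float64(-191.2), np.float64(94.8)) [ 0.001 -0.003  0.003] [-4.78  0.34 -0.98]
(0, np.float64(-181.5), np.float64(102.3)) [ 0.001 -0.003  0.003] [-6.01  0.34 -1.04]
(0, np.float64(-171.1), np.float64(108.8)) [ 0.001 -0.003  0.003] [-7.23  0.33 -0.98]
```

{"method": "arm_command", "body": {
  "deltas": [
    [0,0,0,-0.8,0.2,0,1],
    [0,0,0,-1.6,0.2,-0.2,1],
    [0,0,0,-2.4,0.2,-0.5,1],
    [0,0,0,-3.2,0.2,-0.7,1],
    [0,0,0,-4.0,0.2,-0.9,1],
    [0,0,0,-4.8,0.2,-1.0,1],
    [0,0,0,-5.5,0.2,-1.0,1],
    [0,0,0,-6.0,0.2,-1.0,1]
  ]
}}

```text
time_s: 8.98
tcp_pos: [0.5832, -0.2138, 0.1175]
ee_rot: [[0.218, -0.965, -0.148], [-0.792, -0.264, 0.551], [-0.571, -0.002, -0.821]]
wrist_force: [0.2, -1.4, 0.4]
gripper_width: 0.005
gripper_force: 0.5
```

Run:
```python
from h import *
plan([(0,-171.1,108.8)],35)
a=capture('scene');print(red(a,(270,180,330,240)))
```

```text
t 8.98 tip stand mm [   1.6 -181.8  101.9] F stand [-0.2 -1.4  0.4] w 0.0 j [-20.  40.  15. -28. -88.  42.]
(0, -171.1, 108.8) [-0.001 -0.003  0.003] [-1.27  0.16  0.04]
[([296, 206, 6, 12, 54], array([298.9, 211.4]))]
```

Most of the way home now. Next come small steps.

{"method": "arm_command", "body": {
  "deltas": [
    [0,0,0,-0.4,0,0,1],
    [0,0,0,-0.7,0,0,1],
    [0,0,0,-1.0,0,0,1],
    [0,0,0,-1.2,0,0,1]
  ]
}}

```text
time_s: 9.37
tcp_pos: [0.5804, -0.2047, 0.1232]
ee_rot: [[0.217, -0.965, -0.15], [-0.792, -0.263, 0.551], [-0.571, -0.001, -0.821]]
wrist_force: [1.1, -0.4, -0.4]
gripper_width: 0.003
gripper_force: 0.4
```

Run:
```python
from h import *
show()
a=capture('scene');print(red(a,(270,180,330,240)))
```

```text
t 9.37 tip stand mm [   1.3 -172.3  107.6] F stand [ 1.  -0.7 -0.4] w 0.0 j [-19.  39.  15. -28. -88.  41.]
[([294, 204, 6, 12, 51], array([296.3, 209.7]))]
```

{"method": "arm_command", "body": {
  "deltas": [
    [0,0,0,-0.2,0,0,1],
    [0,0,0,-0.4,0,0,1],
    [0,0,0,-0.5,0,0,1],
    [0,0,0,-0.5,0,0,1]
  ]
}}

```text
time_s: 9.75
tcp_pos: [0.5794, -0.2015, 0.1255]
ee_rot: [[0.216, -0.965, -0.149], [-0.792, -0.263, 0.55], [-0.57, -0.001, -0.821]]
wrist_force: [1.9, -1.8, -2.3]
gripper_width: 0.004
gripper_force: 2.0
```

Run:
```python
from h import *
show()
a=capture('scene');print(red(a,(270,180,330,240)))
```

```text
t 9.75 tip stand mm [   1.2 -169.   109.9] F stand [ 1.4 -2.2 -2.3] w 0.0 j [-19.  38.  14. -28. -87.  41.]
[([292, 203, 7, 13, 55], array([295.2, 209.1]))]
```

{"method": "arm_command", "body": {
  "deltas": [
    [0,0,0,-0.2,0,0,1],
    [0,0,0,-0.2,0,0,1]
  ]
}}

```text
time_s: 9.97
tcp_pos: [0.5793, -0.2009, 0.1264]
ee_rot: [[0.216, -0.965, -0.148], [-0.794, -0.262, 0.549], [-0.568, -0.001, -0.823]]
wrist_force: [0.7, -5.5, -7.8]
gripper_width: 0.005
gripper_force: 4.5
```

Run:
```python
from h import *
show()
a=capture('scene');print(red(a,(270,180,330,240)))
```

```text
t 9.97 tip stand mm [   1.3 -168.4  110.7] F stand [-0.7 -5.5 -7.8] w 0.01 j [-19.  38.  14. -28. -87.  41.]
[([292, 203, 7, 12, 53], array([295.2, 208.9]))]
```

The lever is against its home stop: force rose to 9.5 N and the grip stopped moving. Retreat outwards and up.

{"method": "arm_command", "body": {
  "deltas": [
    [0,0,0,1,0,0,1],
    [0,0,0,2,0,0,1],
    [0,0,0,3,0,-3,1],
    [0,0,0,3,0,-7,1],
    [0,0,0,3,0,-11,1],
    [0,0,0,3,0,-15,1],
    [0,0,0,3,0,-19,1],
    [0,0,0,3,0,-19,1]
  ]
}}

```text
time_s: 10.68
tcp_pos: [0.615, -0.3335, 0.273]
ee_rot: [[0.221, -0.965, -0.139], [-0.797, -0.261, 0.544], [-0.562, -0.01, -0.827]]
wrist_force: [-1.6, 1.2, 2.0]
gripper_width: 0.002
gripper_force: 0.0
```

Run:
```python
from h import *
show()
a=capture('scene');b=capture('top');print(red(a,(270,180,330,240)),red(b,(280,170,330,220)))
cv2.imwrite('pics/c.png',np.hstack([cv2.resize(c['pixels'][140:270,y:y+130],None,fx=3,fy=3,interpolation=2) for c,y in((a,200),(b,205))]))
for n in((.113,0,.119),(.114-.0+.006,.0895,.11),(.12,-.0895,.11),(-.106,.0895,.217),(-.106,-.0895,.217)):print(n,proj(a,T0+S@n),proj(b,T0+S@n))
```

```text
t 10.68 tip stand mm [   1.1 -305.9  257.3] F stand [-1.3  1.6  2. ] w 0.0 j [ -27.   43.   44.  -27. -113.   36.]
[([292, 203, 7, 12, 52], array([295. , 208.5]))] [([297, 190, 5, 12, 50], array([299.1, 195.4]))]
(0.113, 0, 0.119) [[254.32040284 186.01266711]] [[251.7421232  174.26550944]]
(0.12000000000000001, 0.0895, 0.11) [[230.98356164 183.59043985]] [[228.36593549 176.52265651]]
(0.12, -0.0895, 0.11) [[278.58104932 189.6966436 ]] [[274.51168087 169.63945257]]
(-0.106, 0.0895, 0.217) [[215.11159488 203.60527958]] [[235.77216219 231.26375684]]
(-0.106, -0.0895, 0.217) [[270.39658226 211.04547412]] [[286.0681394  223.54059001]]
```

View pics/c.png

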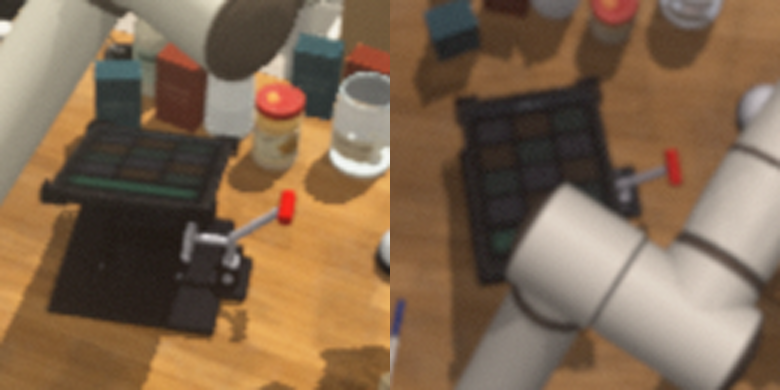

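The screen is fully tipped to the far side and the lever is home, with the grip at (295,208.5) in the scene view and (299,195) in the top view. The stand is in place and the arm is clear.

```bash
python3 -c "
from h import *
print(finish_job())"
```

```text
the job is handed in; nothing more can be done
None
```

I threw the lever out, tipped the screen to its far-side stop and pushed the lever back to its home stop. I then backed the arm clear and handed the job in at about 10.7 s; the stand may have shifted 1–3 mm.

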